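# Tip a carton down for its label

### The job

Without lifting it, push the tall standing carton over so that it lands lying on its broad side wholly inside the larger of the two outlines on the labelling mat; it must come down inside the outline, not be dragged into it afterwards. Once it lies there, press the white button on top of the small label printer fully down and let it go to print its label. Leave everything else where it stands.

Things in the scene. Friction and masses are not known exactly. Their poses are not given: they have to be found in the camera images.
- tall_carton: Taller of two plain cardboard cartons, closed, stiff: 150 mm tall, 90 mm wide (own x), 48 mm thick (own y), 0.15 to 0.3 kg. Stands on the mat between the outlines, a broad face towards each, foot astride their nearest lines. Origin: centre of underside, z up its height. Pushed mid-face within 30 mm of the top it tips over its far foot edge without sliding and falls by itself past 18 degrees.
- carton_center (a point): Centre of the tall carton, 75 mm from its underside; 78 mm above the table when it stands, 27 mm when it lies on a broad face.
- carton_corner_a (a point): Corner of the tall carton seen broad face on, in the middle of its thickness: own x = -45 mm, at the foot.
- carton_corner_b (a point): The same: own x = +45 mm, at the foot.
- carton_corner_c (a point): The same: own x = +45 mm, at the top end.
- carton_corner_d (a point): The same: own x = -45 mm, at the top end.
- mat: Flat dark rubber labelling mat fixed to the table, 260 mm (own x) by 450 mm (own y), 3 mm thick; origin: centre of its underside.
- large_outline: The larger of two white rectangles printed on the mat, a flat line 4 mm wide; outer size 145 mm along its own x, 205 mm along its own y. Origin: its centre, on the mat's top (3 mm above the table). It lies on one side of the tall carton (own y of the mat, plus or minus), the small outline on the other; which is on which side changes.
- small_outline: The smaller printed white rectangle, 100 by 100 mm outside, for other goods; origin: its centre, on the mat's top.
- print_button_top (a point): Middle of the top of the round white push button, 28 mm across, on the top of the small black label printer (200 mm by 110 mm, 130 mm tall) on the left of the table. It is pressed straight down, travel 6 mm, spring-loaded (fully down takes about 5 N).
- print_button (a joint): Travel of the button in m: 0 released, 0.006 fully down.
- short_carton: Bystander: small cardboard carton 50 x 60 mm, 85 mm tall, standing on the mat's far strip. Origin: centre of its underside.
- tape_roll: Bystander: clear ring 68 mm across, 24 mm tall, lying on the mat's far strip. Origin: centre of its underside.
- flask: Bystander: steel flask 64 mm across, 190 mm tall. Origin: centre of its underside.
- label_roll: Bystander: white roll 110 mm across, 100 mm tall, standing on end. Origin: centre of its underside.
- glue_stick: Bystander: upright stick 29 mm across, 95 mm tall, standing on the mat's far strip. Origin: centre of its underside.
Mind the look-alikes: they are no part of the job. What is shaped like the tall_carton but green or red is not meant.

How it is judged:
On the way, in this order (a step that is already met when the one before it is completed fails the run):
1. the tall carton lies on a broad face inside the larger outline (angle between tall_carton's own x axis and vertical between 1.49 and 1.65 rad and angle between tall_carton's own z axis and vertical between 1.49 and 1.65 rad and height (world z) of carton_center below 0.034 m and x of carton_corner_a in the frame of large_outline between -0.0735 and 0.0735 m and y of carton_corner_a in the frame of large_outline between -0.1035 and 0.1035 m and x of carton_corner_b in the frame of large_outline between -0.0735 and 0.0735 m and y of carton_corner_b in the frame of large_outline between -0.1035 and 0.1035 m and x of carton_corner_c in the frame of large_outline between -0.0735 and 0.0735 m and y of carton_corner_c in the frame of large_outline between -0.1035 and 0.1035 m and x of carton_corner_d in the frame of large_outline between -0.0735 and 0.0735 m and y of carton_corner_d in the frame of large_outline between -0.1035 and 0.1035 m and value of joint print_button below 0.002 m), for 0.2 s.
2. the print button is pressed fully down (value of joint print_button above 0.0045 m), for 0.04 s.
At the end, for the whole second after the job is handed in: The tall carton lies flat and still on a broad face (within about 4.5 degrees), all four corners within the outer edge of the larger outline (1 mm allowed), and the button has been pressed at least 4.5 mm and is up again (under 1.5 mm). The bystanders stand within 15 mm of where they were (angle between tall_carton's own x axis and vertical between 1.49 and 1.65 rad and angle between tall_carton's own z axis and vertical between 1.49 and 1.65 rad and height (world z) of carton_center below 0.034 m and x of carton_corner_a in the frame of large_outline between -0.0735 and 0.0735 m and y of carton_corner_a in the frame of large_outline between -0.1035 and 0.1035 m and x of carton_corner_b in the frame of large_outline between -0.0735 and 0.0735 m and y of carton_corner_b in the frame of large_outline between -0.1035 and 0.1035 m and x of carton_corner_c in the frame of large_outline between -0.0735 and 0.0735 m and y of carton_corner_c in the frame of large_outline between -0.1035 and 0.1035 m and x of carton_corner_d in the frame of large_outline between -0.0735 and 0.0735 m and y of carton_corner_d in the frame of large_outline between -0.1035 and 0.1035 m and linear speed of tall_carton below 0.01 m/s and value of joint print_button below 0.0015 m); the robot touches nothing.
It fails at once if the tall carton lies down anywhere but wholly inside the larger outline (so it must land there, not be dragged in afterwards) (angle between tall_carton's own z axis and vertical above 1.47 rad and not (x of carton_corner_a in the frame of large_outline between -0.0735 and 0.0735 m and y of carton_corner_a in the frame of large_outline between -0.1035 and 0.1035 m and x of carton_corner_b in the frame of large_outline between -0.0735 and 0.0735 m and y of carton_corner_b in the frame of large_outline between -0.1035 and 0.1035 m and x of carton_corner_c in the frame of large_outline between -0.0735 and 0.0735 m and y of carton_corner_c in the frame of large_outline between -0.1035 and 0.1035 m and x of carton_corner_d in the frame of large_outline between -0.0735 and 0.0735 m and y of carton_corner_d in the frame of large_outline between -0.1035 and 0.1035 m)).
It fails at once if the tall carton is lifted or carried (height (world z) of carton_center above 0.095 m or (angle between tall_carton's own z axis and vertical above 0.9 rad and height (world z) of carton_center above 0.084 m) or (angle between tall_carton's own z axis and vertical above 1.47 rad and height (world z) of carton_center above 0.055 m)).
It fails at once if the print button is pressed before the carton is down (angle between tall_carton's own z axis and vertical below 1.3 rad and value of joint print_button above 0.003 m).
It fails at once if a bystander (short carton, tape roll, flask, label roll, glue stick) is moved by more than 15 mm or tipped (distance of any of short_carton, tape_roll, flask, label_roll, glue_stick from where it was at the start of the episode above 0.015 m or angle between any of short_carton, tape_roll, flask, label_roll, glue_stick's own z axis and vertical above 0.3 rad).
It also fails if it takes over 40 s, if anything falls off the work surface, if the arm or the gripper's body presses on something with over 40 N, if the wrist force passes 120 N, or if a joint passes its speed limit or range.

### The arm

A 7-joint arm with a two-finger parallel gripper is mounted at the origin on the work surface. World frame = base frame: x ahead of the robot, y to its left, z up, the work surface at z = 0. Lengths are in m, angles in rad, forces in N, time in s.
With the tool pointing down it reaches from about 0.4 to 0.875 m from the base axis. Payload 19.3 kg.
Tool frame: the origin (TCP) lies midway between the tips of the shut fingers; the grasp point (between the pads) lies 19 mm behind it; z points along the fingers, y is the direction in which the jaws open and shut (so a half turn about z gives the same grasp; the last joint's range is limited). The gripper opens to 85 mm and grips with 20 to 120 N. Pads are 22 mm wide; open, the fingers measure 114 mm over their backs; the gripper's body (76 mm by 85 mm) begins 54 mm behind the grasp point. The pads swing forward as they close: fully open they stand 13 mm farther back than shut.
Start: joints at [1.255, 0.521, -0.036, 1.599, 0.021, 1.021, -0.113], TCP at [0.152, -0.606, 0.231] pointing down, gripper open.
Joint ranges: [-2.91, 2.91], [-0.3, 2.13], [-1.5, 1.42], [0.17, 2.43], [-1.26, 4.41], [0.16, 1.93], [-2.52, 2.52]. Speed limits (rad/s): [1.89, 1.89, 2.39, 2.39, 3.01, 3.01, 3.01].

### API

Orientations are given as [roll, pitch, yaw] about the fixed x, y, z axes, in that order (R = Rz(yaw) Ry(pitch) Rx(roll)).
In Python, from workcell import bot gives the robot as it stands.
- The arm moves only by the tool servo_tool, never from a script. Its argument "plan" is a list of rows, each a list of 5 numbers: the shift along the world's x, y, z in mm, then the turn about the world's z in rad, then the gripper's target within -1 to 1 (shut at 1, half-way at 0, fully open at -1). In form: [[tx, ty, tz, yaw, jaw], ...]. A call has exactly 10 rows; each row is the pose to reach, as a shift and turn from the pose commanded when the call began; what a row does not reach only later rows make up. A row lasts 1/12 s, in which the tool goes at most 41.7 mm and 7.16 degrees, less where a joint would pass 70% of its speed; a pose out of reach is approached as far as the arm can. A call with a gripper value outside its range is refused whole. The fingers move at their own pace and stop on an object; "squeeze" is the grip in N (left out, the last holds). Time passes only in rows, so rows that repeat a pose let the fingers close, or fill a call up. It gives the time, the measured TCP pose, the force and the opening at its end, in the units of the state.
- bot.observe(): the state, without advancing time (a new reading comes with each control period).
- bot.grab_frame(name): name is "scene" or "top"; returns the picture (480x640x3 uint8, blue, green, red); there is no depth.
- bot.calibration(name): a dict with "fx", "fy", "cx", "cy" (pixels), "T" (4x4, takes a point from camera to world coordinates). Camera axes: x right, y down, z forward; pixel columns grow to the right and rows downward; lengths in m; the calibration is good to about 2 mm. A picture is of the moment at which its call begins. calibration takes no time and is no camera call.
- bot.job_done(): hands the job in, once; it reports no verdict.
The state is a dict: "clock": time; "qpos": joint angles; "qd": joint speeds; "joint_efforts": joint torques, N m; "position": TCP position; "tool_rot": TCP orientation; "force": force on the tool from outside, world axes, zero at the start; "moment": the same for the moment, N m; "grip_width": finger opening in m.
Only numpy, scipy, OpenCV 4.12 (cv2) and the standard library are available. Lean on these libraries where they do the work, as an engineer would, in place of code of your own. Each camera call takes 0.05 s, during which the arm holds its last target.

## Working session

There is one attempt and no reset: what is moved stays moved. The work goes in short steps, Python scripts to look and compute and a tool call to move; the robot and the scene stay as the last step left them, time stands still between calls to the robot, and variables do not carry over. Pictures are saved under pics/ and viewed, and the job is handed in when it is done.

Besides the shell and the picture viewer there is one more tool, called after ">>>" as name([rows], argument=value, ...), one row to a line, values as JSON. servo_tool: Moves the arm, as the interface text tells. Its arguments: {"type":"object","properties":{"plan":{"type":"array","items":{"type":"array","items":{"type":"number"}}},"squeeze":{"type":"number"}},"required":["plan"]}

```bash
mkdir -p pics
python3 - <<'E'
from workcell import bot
import cv2
for n in("scene","top"):
    im=bot.grab_frame(n); cv2.imwrite(f"pics/{n}0.png",im)
    c=bot.calibration(n); print(n,c)
print(bot.observe())
E
```

```text
scene {'fx': 461.13104206284584, 'fy': 461.13104206284584, 'cx': 314.54616722596626, 'cy': 242.50187746289396, 'T': array([[ 0.72395233,  0.50297558, -0.47213197,  1.00045744],
       [ 0.68975326, -0.53922739,  0.48319175, -0.54296868],
       [-0.01155284, -0.67546236, -0.73730396,  0.9116277 ],
       [ 0.        ,  0.        ,  0.        ,  1.        ]])}
top {'fx': 455.8720334603745, 'fy': 455.8720334603745, 'cx': 320.76465880055, 'cy': 243.51344211747124, 'T': array([[ 3.00775118e-02, -9.88222643e-01,  1.50037833e-01,
         3.56648503e-01],
       [-9.99539624e-01, -3.03349929e-02,  5.72775048e-04,
        -2.45197505e-02],
       [ 3.98536732e-03, -1.49985986e-01, -9.88680090e-01,
         1.18892204e+00],
       [ 0.00000000e+00,  0.00000000e+00,  0.00000000e+00,
         1.00000000e+00]])}
{'clock': 0.1, 'qpos': array([ 1.25479324,  0.52195385, -0.03633441,  1.59991597,  0.02122137,
        1.02107608, -0.11279024]), 'qd': array([-0.00135592, -0.00110103, -0.00033434, -0.00109884,  0.00131325,
       -0.0009034 , -0.00048965]), 'joint_efforts': array([ 5.20924194e-03, -9.28483057e+01,  1.98513642e+00, -3.70532906e+01,
        1.82589737e-02,  5.32791310e-03,  3.14546844e-05]), 'position': array([ 0.15198482, -0.60595349,  0.2307961 ]), 'tool_rot': array([-3.14062836e+00,  8.03476575e-05,  2.45818497e-01]), 'force': array([-0.0788282 , -0.57717034,  0.01555929]), 'moment': array([-0.01610759, -0.01337919,  0.01202694]), 'grip_width': 0.08559079918216467}
```

View pics/scene0.png

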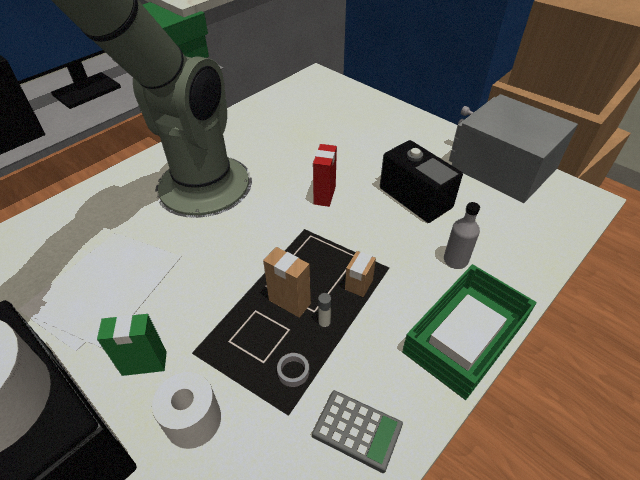

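View pics/top0.png

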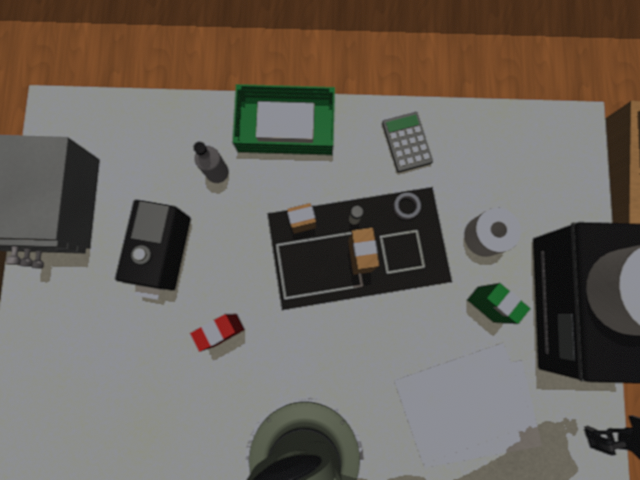

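Candidates: brown tall carton, top (365,250) / scene (288,280); short carton, top (302,216) / scene (360,272); red look-alike, top (217,332); green look-alike, top (498,303). I choose the brown one standing between the outlines. Next I'll check it in a close crop.

Run:
```python
import cv2,numpy as np
a=cv2.imread("pics/top0.png")[180:315,260:460]; b=cv2.imread("pics/scene0.png")[225:345,220:400]
a=cv2.resize(a,(800,540),interpolation=cv2.INTER_CUBIC); b=cv2.resize(b,(800,533),interpolation=cv2.INTER_CUBIC)
cv2.imwrite("pics/c1.png",a);cv2.imwrite("pics/c2.png",b)
```

```text
(no output)
```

View pics/c1.png

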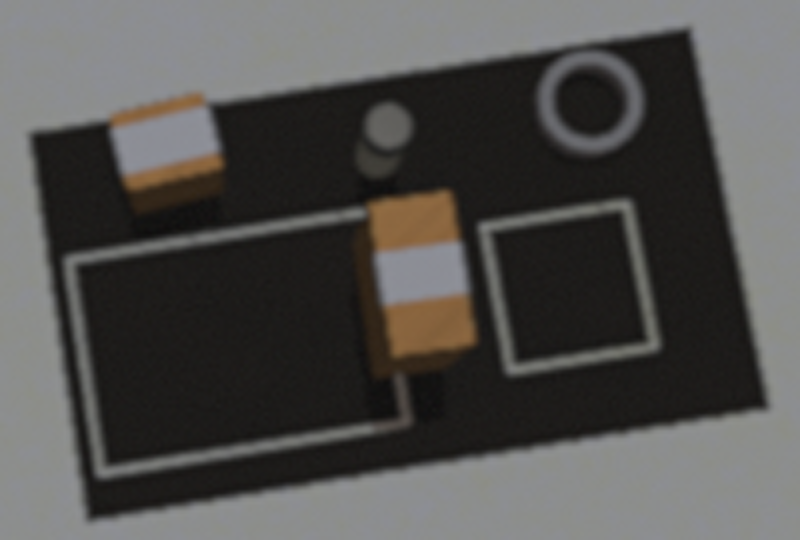

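View pics/c2.png

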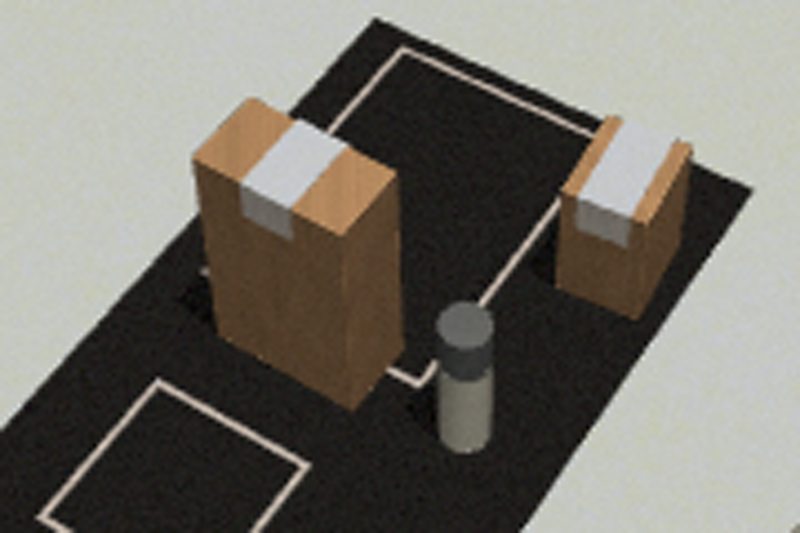

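```bash
cat > h.py <<'E'
import numpy as np
from workcell import bot
def ray(n,u,v):
    c=bot.calibration(n);T=c["T"];d=T[:3,:3]@[(u-c["cx"])/c["fx"],(v-c["cy"])/c["fy"],1];return T[:3,3],d
def onz(n,u,v,z):
    o,d=ray(n,u,v);return (o+d*(z-o[2])/d[2])
def tri(p,q):
    o1,d1=ray("top",*p);o2,d2=ray("scene",*q)
    s=np.linalg.lstsq(np.c_[d1,-d2],o2-o1,rcond=None)[0];a=o1+s[0]*d1;b=o2+s[1]*d2
    return (a+b)/2,np.linalg.norm(a-b)
E
python3 - <<'E'
from h import *
np.set_printoptions(precision=4,suppress=True)
T=lambda u,v:(260+(u+.5)/4-.5,180+(v+.5)/4-.5)
S=lambda u,v:(220+(u+.5)/4.444-.5,225+(v+.5)/4.444-.5)
print("mat");m=[onz("top",*T(*p),.003) for p in[(31,133),(690,29),(767,406),(90,519)]]
for p in m:print(p)
print("large");l=[onz("top",*T(*p),.003) for p in[(64,256),(96,477),(412,425)]]
for p in l:print(p)
print("L scene",[onz("scene",*S(*p),.003)for p in[(403,47),(417,387)]])
print("small",[onz("top",*T(*p),.003)for p in[(478,221),(633,198),(661,350),(510,377)]])
print("carton top");c=[onz("top",*T(*p),.153) for p in[(367,202),(453,190),(476,346),(391,358)]]
for p in c:print(p)
print("ctr",np.mean(c,0))
c2=[onz("scene",*S(*p),.153) for p in[(193,158),(252,97),(398,174),(343,237)]]
print("scene");
for p in c2:print(p)
print("ctr",np.mean(c2,0))
print("foot scene",[onz("scene",*S(*p),.003)for p in[(216,335),(354,411),(404,347)]])
print("glue top",onz("top",*T(389,127),.098),onz("scene",*S(466,322),.098))
for nm,p,h in(("tall short",(167,140),.088),):print(nm,onz("top",*T(*p),h))
print("button tri",tri((141,254),(415,154)),onz("top",141,254,.133))
print("red",onz("top",217,332,.15))
E
```

```text
mat
[0.6146 0.1204 0.003 ]
[ 0.6995 -0.318   0.003 ]
[ 0.4481 -0.3665  0.003 ]
[0.3622 0.0704 0.003 ]
large
[0.5327 0.0948 0.003 ]
[0.3891 0.0677 0.003 ]
[ 0.4288 -0.1358  0.003 ]
L scene [array([0.3916, 0.0641, 0.003 ]), array([ 0.5688, -0.1089,  0.003 ])]
small [array([ 0.5644, -0.1771,  0.003 ]), array([ 0.583 , -0.2795,  0.003 ]), array([ 0.4826, -0.2976,  0.003 ]), array([ 0.4619, -0.1991,  0.003 ])]
carton top
[ 0.5473 -0.0936  0.153 ]
[ 0.5559 -0.1432  0.153 ]
[ 0.4657 -0.1575  0.153 ]
[ 0.4574 -0.1091  0.153 ]
ctr [ 0.5066 -0.1259  0.153 ]
scene
[ 0.469  -0.1591  0.153 ]
[ 0.4609 -0.1122  0.153 ]
[ 0.5488 -0.0984  0.153 ]
[ 0.5567 -0.1436  0.153 ]
ctr [ 0.5089 -0.1283  0.153 ]
foot scene [array([ 0.4664, -0.159 ,  0.003 ]), array([ 0.5551, -0.1423,  0.003 ]), array([ 0.546 , -0.0952,  0.003 ])]
glue top [ 0.6044 -0.1098  0.098 ] [ 0.6053 -0.1108  0.098 ]
tall short [0.5943 0.0261 0.088 ]
button tri (array([0.4788, 0.3925, 0.1371]), np.float64(8.401653029919158e-05)) [0.4793 0.3942 0.133 ]
red [0.3071 0.2021 0.15  ]
```

Run:
```python
import cv2,numpy as np
a=cv2.imread("pics/top0.png")[190:310,100:210]; b=cv2.imread("pics/scene0.png")[130:230,370:480]
o=np.zeros((480,800,3),np.uint8)
a=cv2.resize(a,None,fx=3.6,fy=3.6,interpolation=2);b=cv2.resize(b,None,fx=3.6,fy=3.6,interpolation=2)
o[:a.shape[0],:a.shape[1]]=a;o[:b.shape[0],400:400+b.shape[1]]=b
cv2.imwrite("pics/btn.png",o)
```

```text
(no output)
```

View pics/btn.png

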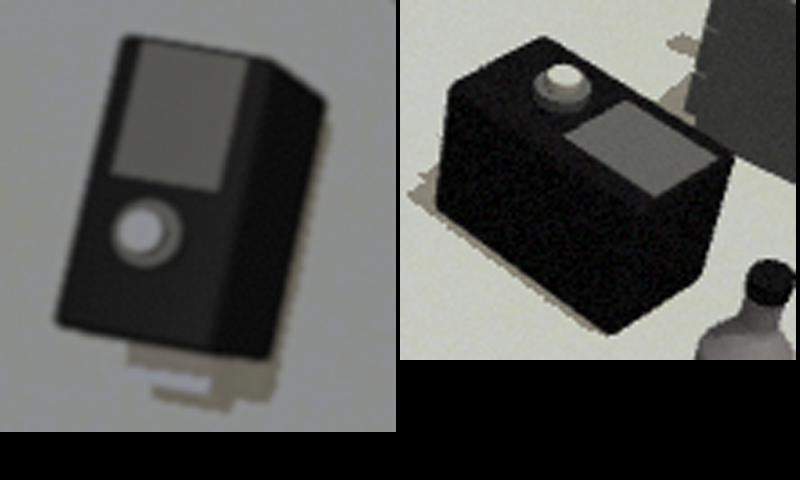

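The crops show the tall carton with its top at crop-1 (367,202)-(476,346). The large outline is on its +y side and the small one on its -y side. Carton yaw is about 0.172 and the outline's about 0.19, and the predicted landing leaves at least 18 mm of margin all round. I'll start by moving over the paper, clear of the black machine, with the jaws shut.

Run:
```python
from h import *
np.set_printoptions(precision=3,suppress=True)
print(tri((139.3,253.7),(416.1,150.8)), tri((139.3,253.7),(416.1,151.8)))
for z in(.1,.2,.3):print(z,onz("top",537,375,z),onz("top",588,290,z))
print("flask",onz("top",205,155,.15),"greenC",onz("top",498,303,.15))
```

```text
(array([0.479, 0.393, 0.147]), np.float64(0.0018791850703895436)) (array([0.479, 0.395, 0.143]), np.float64(0.0012137298942106675))
0.1 [ 0.229 -0.534  0.1  ] [ 0.429 -0.664  0.1  ]
0.2 [ 0.241 -0.488  0.2  ] [ 0.423 -0.606  0.2  ]
0.3 [ 0.252 -0.441  0.3  ] [ 0.416 -0.547  0.3  ]
flask [0.718 0.257 0.15 ] greenC [ 0.39  -0.429  0.15 ]
```

>>> servo_tool([
  [8, 35, 0, 0, 1],
  [16, 70, 0, 0, 1],
  [24, 105, 0, -0.02, 1],
  [32, 140, 0, -0.04, 1],
  [40, 175, 0, -0.06, 1],
  [48, 206, 0, -0.074, 1],
  [48, 206, 0, -0.074, 1],
  [48, 206, 0, -0.074, 1],
  [48, 206, 0, -0.074, 1],
  [48, 206, 0, -0.074, 1],
])

```text
clock: 0.93
position: [0.1998, -0.401, 0.2312]
tool_rot: [3.142, 0.0, 0.171]
force: [-0.9, -0.5, -0.2]
grip_width: 0.0003
```

>>> servo_tool([
  [32, 21, 0, 0, 1],
  [64, 42, 0, 0, 1],
  [96, 63, 0, 0, 1],
  [128, 84, 0, 0, 1],
  [160, 105, 0, 0, 1],
  [192, 126, 0, 0, 1],
  [224, 147, 0, 0, 1],
  [256, 168, 0, 0, 1],
  [288, 189, 0, 0, 1],
  [319, 196, 0, 0, 1],
])

```text
clock: 1.77
position: [0.521, -0.2017, 0.2309]
tool_rot: [-3.14, 0.0, 0.173]
force: [0.4, 0.5, 0.0]
grip_width: 0.0002
```

>>> servo_tool([
  [0, 0, -15, 0, 1],
  [0, 0, -30, 0, 1],
  [0, 0, -45, 0, 1],
  [0, 0, -60, 0, 1],
  [0, 0, -75, 0, 1],
  [0, 0, -92, 0, 1],
  [0, 0, -92, 0, 1],
  [0, 0, -92, 0, 1],
  [0, 0, -92, 0, 1],
  [0, 0, -92, 0, 1],
])

```text
clock: 2.6
position: [0.5196, -0.2046, 0.1402]
tool_rot: [3.141, -0.001, 0.171]
force: [-0.5, -0.2, -0.6]
grip_width: -0.0
```

Run:
```python
from h import *
import cv2
print(bot.observe()["position"])
a=bot.grab_frame("top")[180:315,260:460];b=bot.grab_frame("scene")[205:345,190:400]
a=cv2.resize(a,(400,270),interpolation=2);b=cv2.resize(b,(400,267),interpolation=2)
cv2.imwrite("pics/p1.png",np.vstack([a,b]))
```

```text
[ 0.51956325 -0.20461954  0.14019858]
```

View pics/p1.png

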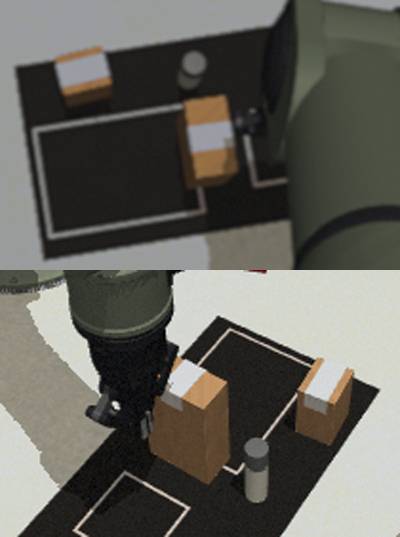

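No contact yet, with a gap of about 40 mm, and the push line runs through mid-face. Next I'll lower 8 mm and make the slow push.

>>> servo_tool([
  [0, 0, -8, 0, 1],
  [-2, 10, -8, 0, 1],
  [-3, 17, -8, 0, 1],
  [-4, 23, -8, 0, 1],
  [-5, 28, -8, 0, 1],
  [-6, 33, -8, 0, 1],
  [-7, 38, -8, 0, 1],
  [-7, 43, -8, 0, 1],
  [-8, 48, -8, 0, 1],
  [-9, 53, -8, 0, 1],
])

```text
clock: 3.53
position: [0.51, -0.1508, 0.1313]
tool_rot: [3.142, -0.0, 0.172]
force: [-0.3, -0.5, -0.2]
grip_width: 0.0001
```

```bash
cat > look.py <<'E'
from h import *
import cv2,sys
print(bot.observe()["position"],bot.observe()["force"])
a=bot.grab_frame("top")[180:315,260:460];b=bot.grab_frame("scene")[205:345,190:400]
a=cv2.resize(a,(600,405),interpolation=2);b=cv2.resize(b,(285,190),interpolation=2)
o=np.zeros((600,600,3),np.uint8);o[:405]=a;o[405:595,:285]=b
cv2.imwrite("pics/%s.png"%sys.argv[1],o)
E
python3 look.py p2
```

```text
[ 0.51003225 -0.15076548  0.13131801] [-0.33863686 -0.54788907 -0.22031975]
```

View pics/p2.png

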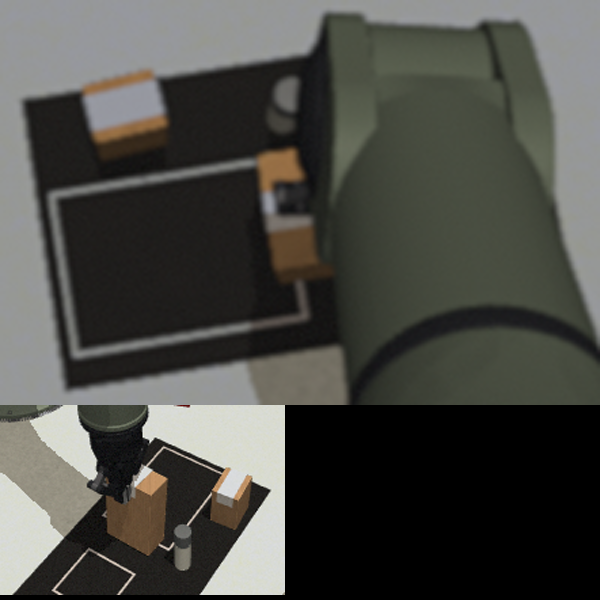

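Contact is just beginning and the carton is still square to the outline. I'll continue at the same slow rate.

>>> servo_tool([
  [-1, 5, 0, 0, 1],
  [-2, 10, 0, 0, 1],
  [-3, 15, 0, 0, 1],
  [-3, 19, 0, 0, 1],
  [-4, 23, 0, 0, 1],
  [-5, 27, 0, 0, 1],
  [-5, 31, 0, 0, 1],
  [-6, 34, 0, 0, 1],
  [-6, 37, 0, 0, 1],
  [-7, 40, 0, 0, 1],
])

```text
clock: 4.47
position: [0.5031, -0.111, 0.1313]
tool_rot: [3.142, -0.0, 0.172]
force: [-1.0, -0.2, 0.4]
grip_width: -0.0004
```

```bash
python3 look.py p3
```

```text
[ 0.5031424  -0.11095418  0.13131167] [-0.95601342 -0.22006349  0.40696233]
```

View pics/p3.png

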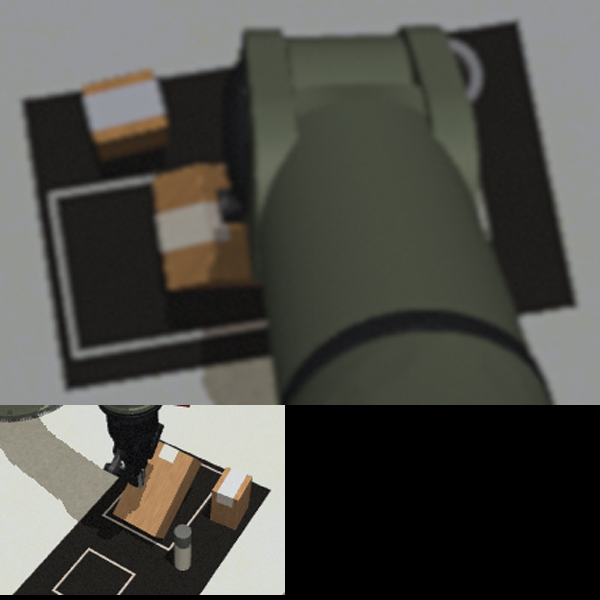

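The carton is falling by itself and staying square. I'll back off and up.

>>> servo_tool([
  [0, 0, 0, 0, 1],
  [0, 0, 10, 0, 1],
  [0, 0, 30, 0, 1],
  [0, 0, 60, 0, 1],
  [0, 0, 90, 0, 1],
  [0, 0, 120, 0, 1],
  [0, 0, 130, 0, 1],
  [0, 35, 130, 0, 1],
  [0, 70, 130, 0, 1],
  [0, 105, 130, 0, 1],
])

```text
clock: 5.4
position: [0.5028, -0.0054, 0.262]
tool_rot: [3.141, -0.001, 0.17]
force: [1.2, -0.1, -0.3]
grip_width: 0.0002
```

>>> servo_tool([
  [0, 38, 0, 0, 1],
  [0, 76, 0, 0, 1],
  [0, 114, 0, 0, 1],
  [0, 152, 0, 0, 1],
  [0, 190, 0, 0, 1],
  [0, 190, 0, 0, 1],
  [0, 190, 0, 0, 1],
  [0, 190, 0, 0, 1],
  [0, 190, 0, 0, 1],
  [0, 190, 0, 0, 1],
])

```text
clock: 6.23
position: [0.5033, 0.1826, 0.2615]
tool_rot: [3.141, -0.0, 0.17]
force: [-0.5, -1.4, -0.8]
grip_width: 0.0002
```

```bash
python3 look.py p4
```

```text
[0.50330251 0.18260022 0.2614723 ] [-0.54463168 -1.35926129 -0.83778864]
```

View pics/p4.png

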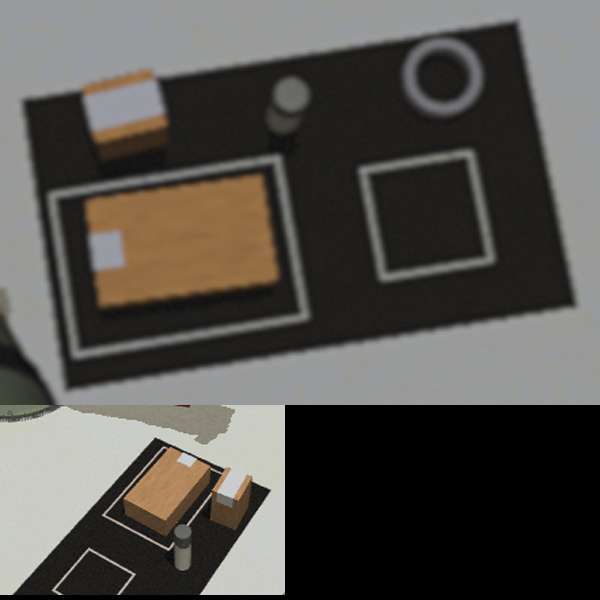

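The carton lies flat, wholly within the large outline (crop corners (85,198)-(278,285), inside the outline at (50,190)-(308,320)). The bystanders look unmoved. Next I go over the button.

>>> servo_tool([
  [-4, 35, 0, 0, 1],
  [-8, 70, 0, 0, 1],
  [-12, 105, 0, 0, 1],
  [-16, 140, 0, 0, 1],
  [-20, 175, 0, 0, 1],
  [-24, 211, 0, 0, 1],
  [-24, 211, -20, 0, 1],
  [-24, 211, -50, 0, 1],
  [-24, 211, -80, 0, 1],
  [-24, 211, -92, 0, 1],
])

```text
clock: 7.17
position: [0.4782, 0.3933, 0.1658]
tool_rot: [3.139, 0.003, 0.171]
force: [-0.3, -0.5, -0.2]
grip_width: -0.0001
```

Run:
```python
from h import *
import cv2
print(bot.observe()["position"],bot.observe()["force"])
a=bot.grab_frame("top")[190:310,80:220]; b=bot.grab_frame("scene")[110:230,350:490]
cv2.imwrite("pics/b2.png",np.hstack([cv2.resize(x,(400,343),interpolation=2) for x in(a,b)]))
```

```text
[0.4781706  0.3933166  0.16576776] [-0.31685554 -0.45413205 -0.17958912]
```

View pics/b2.png

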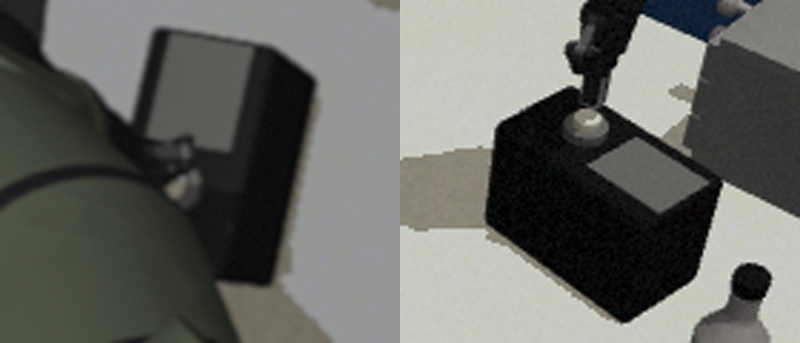

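The shut fingers are directly above the button (scene crop (592,105) over (587,120)). I'll descend gently and watch the force.

>>> servo_tool([
  [1, 0, -4, 0, 1],
  [1, 0, -8, 0, 1],
  [1, 0, -12, 0, 1],
  [1, 0, -14, 0, 1],
  [1, 0, -16, 0, 1],
  [1, 0, -18, 0, 1],
  [1, 0, -20, 0, 1],
  [1, 0, -21, 0, 1],
  [1, 0, -21, 0, 1],
  [1, 0, -21, 0, 1],
])

```text
clock: 8.1
position: [0.4802, 0.3949, 0.1485]
tool_rot: [-3.141, -0.0, 0.172]
force: [0.4, -0.1, 4.0]
grip_width: 0.0001
```

>>> servo_tool([
  [0, 0, -1, 0, 1],
  [0, 0, -1, 0, 1],
  [0, 0, -2, 0, 1],
  [0, 0, -2, 0, 1],
  [0, 0, -3, 0, 1],
  [0, 0, -3, 0, 1],
  [0, 0, -3, 0, 1],
  [0, 0, -3, 0, 1],
  [0, 0, -3, 0, 1],
  [0, 0, -3, 0, 1],
])

```text
clock: 8.93
position: [0.4802, 0.395, 0.146]
tool_rot: [-3.141, -0.001, 0.172]
force: [-1.4, -2.1, 13.8]
grip_width: 0.0003
```

>>> servo_tool([
  [0, 0, -1, 0, 1],
  [0, 0, -1, 0, 1],
  [0, 0, -1, 0, 1],
  [0, 0, -1, 0, 1],
  [0, 0, -1, 0, 1],
  [0, 0, -1, 0, 1],
  [0, 0, -1, 0, 1],
  [0, 0, -1, 0, 1],
  [0, 0, -1, 0, 1],
  [0, 0, -1, 0, 1],
])

```text
clock: 9.77
position: [0.4803, 0.395, 0.1457]
tool_rot: [-3.141, -0.001, 0.172]
force: [-4.9, -5.5, 26.0]
grip_width: 0.0001
```

Run:
```python
from h import *
import cv2
b=bot.grab_frame("scene")[110:190,370:460]
cv2.imwrite("pics/b3.png",cv2.resize(b,(720,560),interpolation=2))
```

```text
(no output)
```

View pics/b3.png

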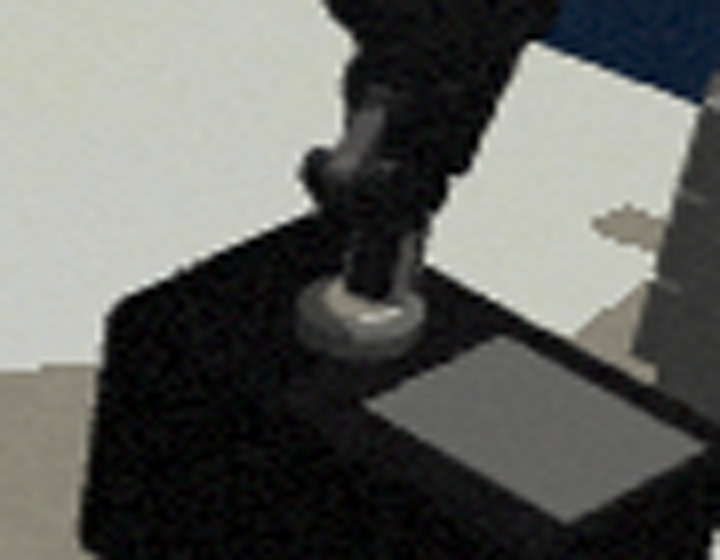

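A hard stop at z=0.1457 (12 N for 0.3 mm). To confirm the travel, I'll raise in small steps and read where the contact ends.

>>> servo_tool([
  [0, 0, 3, 0, 1],
  [0, 0, 3, 0, 1],
  [0, 0, 5, 0, 1],
  [0, 0, 5, 0, 1],
  [0, 0, 5, 0, 1],
  [0, 0, 5, 0, 1],
  [0, 0, 5, 0, 1],
  [0, 0, 5, 0, 1],
  [0, 0, 5, 0, 1],
  [0, 0, 5, 0, 1],
])

```text
clock: 10.65
position: [0.4801, 0.3948, 0.1493]
tool_rot: [-3.142, -0.0, 0.172]
force: [1.6, 0.9, 3.0]
grip_width: -0.0003
```

>>> servo_tool([
  [0, 0, 1, 0, 1],
  [0, 0, 1, 0, 1],
  [0, 0, 2, 0, 1],
  [0, 0, 2, 0, 1],
  [0, 0, 2, 0, 1],
  [0, 0, 2, 0, 1],
  [0, 0, 2, 0, 1],
  [0, 0, 2, 0, 1],
  [0, 0, 2, 0, 1],
  [0, 0, 2, 0, 1],
])

```text
clock: 11.48
position: [0.4799, 0.3947, 0.1512]
tool_rot: [3.141, 0.0, 0.172]
force: [-1.1, 0.4, 2.5]
grip_width: -0.0
```

>>> servo_tool([
  [0, 0, 1, 0, 1],
  [0, 0, 1, 0, 1],
  [0, 0, 2, 0, 1],
  [0, 0, 2, 0, 1],
  [0, 0, 2, 0, 1],
  [0, 0, 2, 0, 1],
  [0, 0, 2, 0, 1],
  [0, 0, 2, 0, 1],
  [0, 0, 2, 0, 1],
  [0, 0, 2, 0, 1],
])

```text
clock: 12.32
position: [0.48, 0.3948, 0.1533]
tool_rot: [-3.142, 0.0, 0.172]
force: [-0.7, 0.9, -0.7]
grip_width: 0.0
```

Contact was still there at 0.1512 and gone at 0.1533, so the travel was at least 5.5 mm. Raising clear and checking.

>>> servo_tool([
  [0, 0, 20, 0, 1],
  [0, 0, 50, 0, 1],
  [0, 0, 80, 0, 1],
  [-20, -35, 90, 0, 1],
  [-40, -70, 90, 0, 1],
  [-40, -105, 90, 0, 1],
  [-40, -130, 90, 0, 1],
  [-40, -130, 90, 0, 1],
  [-40, -130, 90, 0, 1],
  [-40, -130, 90, 0, 1],
])

```text
clock: 13.15
position: [0.4401, 0.2654, 0.2435]
tool_rot: [-3.141, -0.0, 0.172]
force: [1.1, 1.4, -0.5]
grip_width: -0.0002
```

Run:
```python
from h import *
import cv2
print(bot.observe()["position"],bot.observe()["force"])
t=bot.grab_frame("top");s=bot.grab_frame("scene")
cv2.imwrite("pics/e.png",np.vstack([cv2.resize(t[130:320,100:540],(695,300),interpolation=2),cv2.resize(s[120:420,60:500],(695,474))[:300]]))
# flat-carton corners (top face z=.051) in outline frame
m=cv2.inRange(cv2.cvtColor(t,cv2.COLOR_BGR2HSV),(5,80,60),(25,255,255));m[:, :270]=0;m[:,380:]=0;m[:232]=0;m[300:]=0
m=cv2.morphologyEx(m,cv2.MORPH_CLOSE,np.ones((25,25)))
c=max(cv2.findContours(m,0,1)[0],key=cv2.contourArea)
y=.191
for u,v in cv2.boxPoints(cv2.minAreaRect(c)):
    d=onz("top",u,v,.051)[:2]-[.480,-.0206];print(u,v,[round(float(q)*1000) for q in(d@[np.cos(y),np.sin(y)],d@[-np.sin(y),np.cos(y)])])
```

```text
[0.44012614 0.26541225 0.24349838] [ 1.061809    1.38031787 -0.46434163]
286.80002 245.6 [56, 73]
347.84 236.87999 [54, -83]
353.1 273.69998 [-40, -80]
292.06003 282.41998 [-38, 74]
```

View pics/e.png

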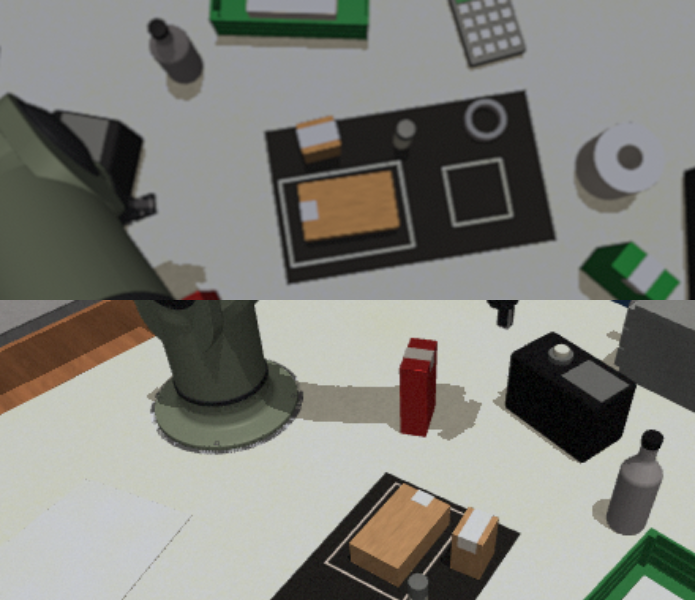

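The carton's corners are in the outline (x -40 to 56, y -83 to 74 mm), the button is up again, and the arm is clear of everything.

```bash
python3 -c "
from workcell import bot
print(bot.job_done())"
```

```text
the job is handed in; nothing more can be done
None
```

I pushed the tall carton over with the shut fingers at mid-face, about 20 mm below its top. It fell by itself onto its broad side inside the larger outline. I then pressed the printer button to its stop and let it go, and handed the job in at about 13 s; no verdict was reported.

**Last checks:**
- **Carton:** the measured corners lie at x -40 to +56 mm and y -83 to +74 mm in the outline's frame, against limits of ±73.5 and ±103.5 mm. It lies flat in both views.
- **Button:** the press reached a hard stop at z = 0.1457 m with up to 26 N. Contact ended between 0.1512 and 0.1533 m on release, so the travel was at least 5.5 mm. The button is up again in the scene picture.
- **Bystanders:** they look unmoved in the pictures; I did not measure their positions again.
- **Arm:** it ended clear of everything.

**Disagreement:** camera triangulation put the button top at 0.137 to 0.147 m, while contact showed it at about 0.152 m. I relied on the force reading for the press. No check failed.

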